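# Hold the menu stand against the jig's sprung stop

### The arm

A 6-joint arm with a two-finger parallel gripper is mounted at the origin on the work surface. World frame = base frame: x ahead of the robot, y to its left, z up, the work surface at z = 0. Lengths are in m, angles in rad, forces in N, time in s.
With the tool pointing down it reaches from about 0.35 to 0.85 m from the base axis. Payload 8.1 kg.
Tool frame: the origin (TCP) lies between the finger pads; the fingertips stand 11 mm ahead of it and the grasp point (between the pads) lies 8 mm behind it (robot.tips_ahead is the distance from the TCP to the fingertips, in m); z points along the fingers, y is the line along which they close (so a half turn about z gives the same grasp; the last joint's range is limited). The gripper opens to 93 mm and grips with 3 to 60 N. Pads are 15 mm wide; open, the fingers measure 128 mm over their backs; the gripper's body (75 mm by 188 mm) begins 65 mm behind the grasp point.
Start: joints at [-0.085, 0.13, 1.488, -0, 1.523, -0.085], TCP at [0.6, 0, 0.204] pointing down, gripper open.
Joint ranges: [-2.96, 2.96], [-0.89, 2.26], [0.02, 2.5], [-1.34, 4.48], [0, 2.73], [-2.66, 2.66]. Speed limits (rad/s): [2.39, 2.39, 2.79, 3.14, 3.14, 3.14].

### API

Orientations are given as a rotation vector (axis times angle).
In Python, from plant import robot gives the robot as it stands. The module is installed in compiled form; this text tells all that it offers.
- The arm moves only by the tool move_arm, never from a script. Its argument "deltas" is one flat list of numbers, 7 for each row, row after row: the shift along the tool's x, y, z in m, then the turn, a rotation vector about the tool's x, y, z in rad, then the opening, from 0 (shut) to 1 (fully open). A call has 1 to 12 rows; each row is the pose to reach, as a shift and turn from the pose commanded when the call began, along the tool's axes at that moment; what a row does not reach only later rows make up. A row lasts 1/8 s, in which the tool goes at most 62.5 mm and 10.7 degrees, less where a joint would pass 70% of its speed; a pose out of reach is approached as far as the arm can. A call with a gripper value outside its range is refused whole. The fingers move at their own pace and stop on an object; "squeeze" is the grip in N (left out, the last holds). Time passes only in rows, so rows that repeat a pose let the fingers close. It gives the time, the measured TCP pose, the force, the opening and the grip force at its end, in the units of the state.
- robot.read_state(): the state, without advancing time (a new reading comes with each control period).
- robot.read_camera(name): name is "scene" or "side" or "wrist"; returns (picture, depth): 420x560x3 uint8, red, green, blue; 420x560 float32, m along the optical axis (not along the pixel's ray), 0 where there is no reading.
- robot.camera_model(name): a dict with "K" (3x3 intrinsics, pixels), "k1" (the pictures are not rectified: a ray, as slopes to the right and down, at radius r is drawn at 1 + k1 r^2 times it, then the intrinsics apply), "R" (3x3) and "t" (3): a world point X has camera coordinates R X + t; the wrist camera has in their place "tool_from_camera" (4x4, takes a point from camera to tool coordinates, whose origin is the TCP and whose axes are the flange's). Camera axes: x right, y down, z forward; pixel columns grow to the right and rows downward; lengths in m; the calibration is good to about 2 mm. A picture is of the moment at which its call begins: read the wrist's pose just before it. camera_model takes no time and is no camera call.
- robot.close_job(): hands the job in; it is judged then, once.
Trained networks look in the newest picture that a camera, given by its name, has taken for a name from the list of things; names that differ only in an ending like _2 or _b are one class to them, and where a whole thing is asked for, a point or a joint stands for the part that bears it (a point fixed in the world has none). Each returns a list of dicts, best first, with "confidence" (0 to 1); they miss things now and then, are a little off and sometimes report something else, mostly with a low value. They report only what shows in the picture. A call takes as long as a camera call.
- robot.recognise(camera, label): "uv" ([column, row] in pixels, amid what is visible of it).
The state is a dict: "t": time; "q": joint angles; "dq": joint speeds; "joint_torque": joint torques, N m; "tool_pos": TCP position; "orientation": TCP orientation; "force": force on the tool from outside, world axes, zero at the start; "wrist_torque": the same for the moment, N m; "opening": finger opening in m; "gripper_force": force on a finger pad.
Only numpy, scipy, OpenCV 4.12 (cv2) and the standard library are available. Lean on these libraries where they do the work, as an engineer would, in place of code of your own. Each camera call takes 0.05 s, during which the arm holds its last target. There are 200 camera calls.

### The job

Set the wooden menu-card stand (the block with the post) flat on the board of the jig, between its cheeks, and push one of its long sides squarely against the sprung stop plate until the plate's pointers stand between the two pins on each cheek; never drive the plate to its hard stop. Keep that push steady for at least two seconds and finish while still holding it so, the gripper touching only the stand, so that I can drive the screws. Leave the other things on the counter where they are.

Things in the scene. Friction and masses are not known exactly. Their poses are not given: they have to be found in the camera images.
- stand: menu-card stand, dark wood: block 60 (its x) x 100 (its y) x 36 mm high with a square post 32 x 32 mm mid-top, 36 to 86 mm above its underside, and a thin brass clip (show only, up to 95 mm) on it. Loose, 0.14 to 0.28 kg, starts upright on the counter. Origin: centre of underside, z up. Its two 100 mm long sides (+x and -x) are alike; either may meet the plate.
- jig: wooden jig fixed level on the counter: board 190 (its x) x 152 (its y) x 12 mm, origin at the centre of its underside, z up. Cheeks along both sides, 14 mm wide, tops 32 mm above the counter, 124 mm apart inside. The -x end is open; a back fence stands at x 73 to 91 mm, top 50 mm above the counter, the sprung plate before it. The push is along +x.
- stop_plate (a point): aluminium stop plate, 8 mm thick, 118 mm wide, 14 to 44 mm above the counter, facing the jig's -x (the open end); slides along the jig's x on springs. This point: middle of its front face, at counter height; axes as the jig's. Unpushed it lies at x = 30 mm in the jig. Pointers at its ends, flush with its front, reach out over the cheeks.
- pins (a point): midpoint between the pins, at jig x = 42 mm, y = 0, 44 mm above the counter. On each cheek two small dark pins, 3 mm thick, 12 mm tall, stand at jig x = 37 and 47 mm; the push is right while the pointers (plate's front face) are between them. Axes as the jig's.
- stop (a joint): how far the stop plate is pushed in (m), 0 at rest, hard stop at 0.024; the springs resist with 0.7 N per mm from zero, so 8.4 N at 12 mm, midway between the pins (7 to 17 mm, 5 to 12 N)
- screwdriver: bystander: screwdriver, 170 mm long, lying on the counter; origin at about its middle, at its underside
- sake_cup: bystander: white cup, 56 mm wide, 50 mm high; origin at the centre of its underside
- blank: bystander: plain dark wooden block without a post, 60 x 100 x 36 mm, a spare that is not the stand; origin at the centre of its underside
- snack_bowl: bystander: blue bowl, 120 mm wide, 55 mm high; origin at the centre of its underside
- screw_tray: bystander: grey open tray with three compartments, 110 x 150 x 30 mm; origin at the centre of its underside
- sauce_jar: bystander: amber jar with steel cap, 60 mm wide, 75 mm high; origin at the centre of its underside
- pepper_can: bystander: steel can, 48 mm wide, 70 mm high; origin at the centre of its underside

How it is judged:
By the outcome, as a careful person would: the job done as asked, in the order asked, and still so for the second after the job is handed in, while the arm keeps its last pose, push and grip.
It also fails if it takes over 48 s, if anything falls off the work surface, if the arm or the gripper's body presses on something with over 40 N, if the wrist force passes 120 N, or if a joint passes its speed limit or range.

## Working session

There is one attempt and no reset: what is moved stays moved. The work goes in short steps, Python scripts to look and compute and a tool call to move; the robot and the scene stay as the last step left them, time stands still between calls to the robot, and variables do not carry over. Pictures are saved under pics/ and viewed, at most 10 in all, crops included, and the job is handed in when it is done.

Besides the shell and the picture viewer there is one more tool, called after ">>>" in YAML: its name, and indented under it one key for each argument. move_arm: Moves the arm, as the interface text tells. Its arguments: {"type":"object","properties":{"deltas":{"type":"array","items":{"type":"number"}},"squeeze":{"type":"number"}},"required":["deltas"]}

```bash
mkdir -p pics
cat > h.py <<'E'
import numpy as np, cv2
from scipy.spatial.transform import Rotation as Ro
from plant import robot
def shot(cam,fn=None):
    s=robot.read_state(); im,d=robot.read_camera(cam)
    if fn: cv2.imwrite('pics/'+fn,im[:,:,::-1])
    return s,im,d
def cloud(cam,d,s):
    m=robot.camera_model(cam);K=np.array(m['K']);k=m['k1']
    v,u=np.mgrid[:d.shape[0],:d.shape[1]]
    p=np.stack([u,v],-1).reshape(-1,1,2).astype(np.float64)
    r=cv2.undistortPoints(p,K,np.array([k,0,0,0,0.])).reshape(-1,2)
    P=np.c_[r,np.ones(len(r))]*d.reshape(-1,1)
    if cam=='wrist':
        T=np.array(m['tool_from_camera']);P=P@T[:3,:3].T+T[:3,3]
        P=P@Ro.from_rotvec(s['orientation']).as_matrix().T+s['tool_pos']
    else: P=(P-np.array(m['t']))@np.array(m['R'])
    P[d.reshape(-1)==0]=np.nan
    return P.reshape(d.shape+(3,))
E
python3 - <<'E'
from h import *
ims=[]
for c in ['scene','side']:
    s,im,d=shot(c,c+'0.png');P=cloud(c,d,s)
    np.savez(c+'0.npz',im=im,d=d,P=P)
    for l in ['stand','jig','stop_plate','blank','screwdriver','sake_cup','snack_bowl','screw_tray','sauce_jar','pepper_can']:
        r=robot.recognise(c,l)
        print(c,l,[(np.round(x['uv']).astype(int).tolist(),round(x['confidence'],2),np.round(P[int(x['uv'][1]),int(x['uv'][0])],3).tolist()) for x in r[:3]])
print(robot.read_state())
E
```

```text
scene stand [([196, 226], 0.84, [0.498, -0.214, 0.042]), ([269, 269], 0.28, [0.793, -0.18, 0.036])]
scene jig [([300, 186], 0.81, [0.535, 0.214, 0.014]), ([341, 221], 0.45, [0.807, 0.117, 0.059])]
scene stop_plate [([306, 185], 0.52, [0.574, 0.207, 0.04]), ([359, 196], 0.24, [0.75, 0.275, 0.051])]
scene blank [([272, 268], 0.62, [0.797, -0.176, 0.036])]
scene screwdriver [([242, 206], 0.64, [0.47, -0.006, 0.002])]
scene sake_cup [([286, 226], 0.54, [0.698, -0.02, 0.048]), ([272, 266], 0.23, [0.792, -0.172, 0.037]), ([304, 189], 0.21, [0.58, 0.186, 0.04])]
scene snack_bowl [([152, 276], 0.88, [0.57, -0.431, 0.018])]
scene screw_tray [([338, 159], 0.72, [0.492, 0.481, 0.005]), ([286, 224], 0.23, [0.671, 0.007, 0.027])]
scene sauce_jar [([343, 224], 0.76, [0.813, 0.116, 0.047])]
scene pepper_can [([360, 194], 0.78, [0.755, 0.28, 0.056]), ([301, 187], 0.43, [0.537, 0.217, 0.014])]
side stand [([353, 185], 0.7, [0.478, -0.178, 0.051]), ([259, 364], 0.69, [0.505, 0.471, 0.007])]
side jig [([284, 276], 0.61, [0.551, 0.21, 0.012])]
side stop_plate [([272, 272], 0.84, [0.574, 0.23, 0.039])]
s
[... 461 characters left out ...]
.1, 'q': array([-8.54472770e-02,  1.30425840e-01,  1.48822916e+00, -8.38496090e-06,
        1.52299534e+00, -8.53934081e-02]), 'dq': array([-2.65782383e-03, -1.28505442e-03,  2.50761853e-04,  9.16447212e-04,
        2.35189811e-05, -1.62276063e-03]), 'joint_torque': array([ 1.16134575e-03, -5.59774625e+01, -4.92059362e+01,  7.66594964e-02,
        2.25410401e-02, -3.52628126e-05]), 'tool_pos': array([ 5.99988881e-01, -8.36374877e-06,  2.04403737e-01]), 'orientation': array([-2.22147347e+00, -2.22135469e+00,  6.84414032e-05]), 'force': array([0.83354262, 0.20675301, 0.61202311]), 'wrist_torque': array([0.00422844, 0.02272796, 0.02526325]), 'gripper_force': 0.0, 'opening': 0.09311638403866904}
```

Run:
```python
import cv2
a=cv2.imread('pics/scene0.png');b=cv2.imread('pics/side0.png')
cv2.imwrite('pics/v1.png',cv2.resize(a[120:320,120:400],(800,571),interpolation=cv2.INTER_CUBIC))
cv2.imwrite('pics/v2.png',cv2.resize(b[110:400,130:480],(724,600),interpolation=cv2.INTER_CUBIC))
```

```text
(no output)
```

View pics/v1.png

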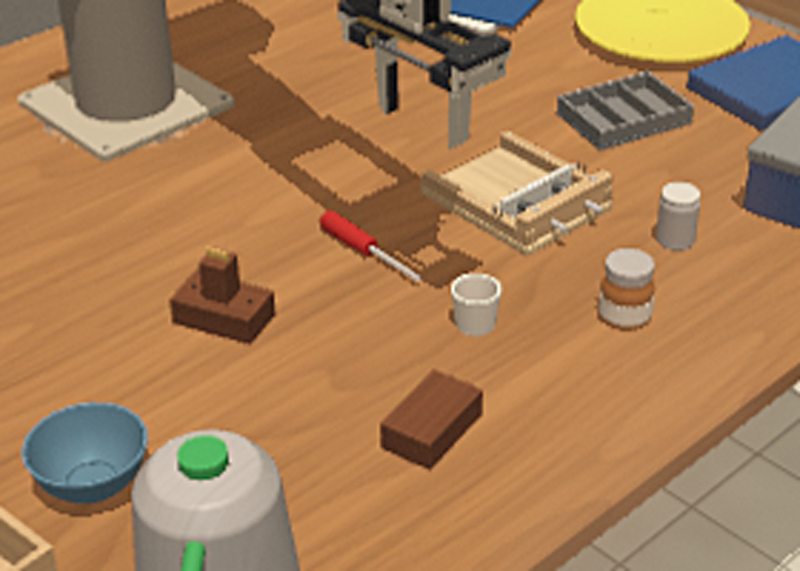

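View pics/v2.png

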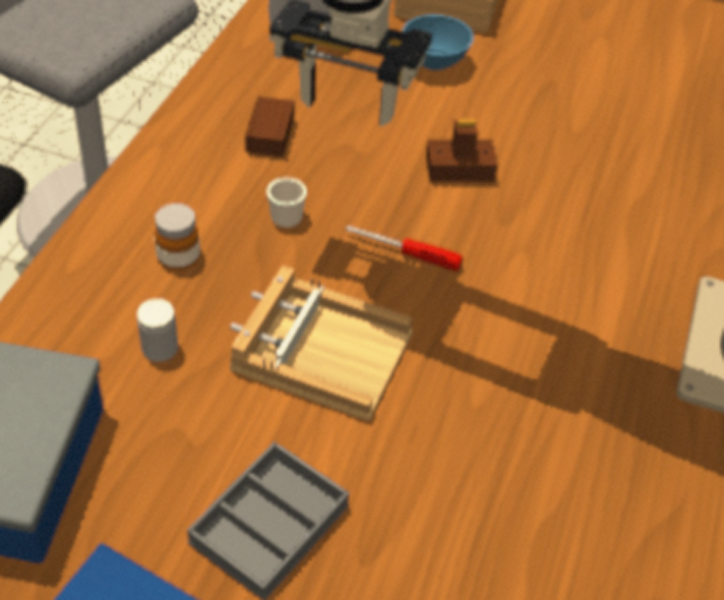

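The pictures show the stand at about (220,290) in the scene crop and (462,155) in the side crop. The jig is at about (515,190) and (320,340), with its open end roughly toward the robot. The blank is a separate block without a post. Next I'll measure poses from the depth clouds.

Run:
```python
from h import *
print(np.round(robot.camera_model('wrist')['tool_from_camera'],3), robot.tips_ahead, robot.camera_model('wrist')['K'])
for c in ['scene','side']:
    P=np.load(c+'0.npz')['P'].reshape(-1,3)
    def sel(x0,x1,y0,y1,z0,z1):
        return P[(P[:,0]>x0)&(P[:,0]<x1)&(P[:,1]>y0)&(P[:,1]<y1)&(P[:,2]>z0)&(P[:,2]<z1)]
    for n,a in [('top',(.40,.58,-.3,-.1,.031,.041)),('post',(.4,.58,-.3,-.1,.05,.1)),('all',(.4,.58,-.3,-.1,.01,.1)),('jig',(.4,.7,.08,.34,.006,.06)),('cheektop',(.4,.7,.08,.34,.029,.036)),('board',(.4,.7,.08,.34,.009,.016)),('fence',(.4,.7,.08,.34,.047,.056))]:
        q=sel(*a)
        print(c,n,len(q),np.round(cv2.minAreaRect(q[:,:2].astype(np.float32)*1000)[0],1),np.round(cv2.minAreaRect(q[:,:2].astype(np.float32)*1000)[1],1),round(cv2.minAreaRect(q[:,:2].astype(np.float32)*1000)[2],1)) if len(q)>3 else print(n,len(q))
```

```text
[[ 0.001 -0.97  -0.245  0.066]
 [ 1.     0.001 -0.001  0.   ]
 [ 0.001 -0.245  0.97  -0.18 ]
 [ 0.     0.     0.     1.   ]] 0.011 [[290.58249974   0.         275.88371218]
 [  0.         290.58249974 207.19811128]
 [  0.           0.           1.        ]]
scene top 269 [ 484.3 -198.3] [101.   68.1] 22.7
scene post 198 [ 484.6 -199.6] [36.4 38. ] 14.0
scene all 726 [ 484.6 -202. ] [174.6  71.2] 31.3
scene jig 1831 [549.9 210.2] [298.4 258.2] 0.1
scene cheektop 287 [554.  210.6] [162.2 211.9] 88.0
scene board 403 [546.5 206.3] [283.9 247.9] 0.9
scene fence 174 [605.4 208.7] [160.4  63.7] 88.6
side top 325 [ 480.5 -193.8] [101.9  67.2] 25.3
side post 180 [ 479.4 -193.3] [33.8 38.2] 23.0
side all 729 [ 513.7 -180.5] [173.9  70.5] 24.1
side jig 3912 [549.9 210.6] [297.9 252.3] 0.4
side cheektop 697 [553.4 212. ] [157.1 205.6] 88.3
side board 1703 [531. 217.] [217.4 147.2] 0.1
side fence 281 [603.1 211.4] [152.1  61.4] 88.2
```

>>> move_arm:
  deltas: [-0.196,-0.118,0,0,0,0,1,-0.196,-0.118,0,0,0,0,1,-0.196,-0.118,0,0,0,0,1,-0.196,-0.118,0,0,0,0,1,-0.196,-0.118,0,0,0,0,1,-0.196,-0.118,0,0,0,0,1,-0.196,-0.118,0,0,0,0,1]

```text
t: 1.98
tool_pos: [0.4826, -0.195, 0.2044]
orientation: [-2.22, -2.223, -0.0]
force: [0.9, 0.3, 1.0]
opening: 0.093
gripper_force: 0.0
```

```bash
cat > fit.py <<'E'
from h import *
from scipy.optimize import least_squares
def stand(P):
    P=P.reshape(-1,3)
    def rect(z0,z1):
        q=P[(P[:,2]>z0)&(P[:,2]<z1)&(np.hypot(P[:,0]-C[0],P[:,1]-C[1])<.085)]
        return cv2.minAreaRect(q[:,:2].astype(np.float32)*1000),len(q)
    for a in [(.030,.042),(.078,.092)]: print(a,rect(*a))
E
python3 - <<'E'
import fit
from fit import *
s,im,d=shot('wrist','w1.png');P=cloud('wrist',d,s);np.savez('w1.npz',im=im,d=d,P=P)
fit.C=(.482,-.196); stand(P); print(s['tool_pos'],s['orientation'],s['t'])
E
```

```text
(0.03, 0.042) (((481.8068542480469, -199.9076385498047), (100.12238311767578, 60.449127197265625), 23.225221633911133), 2841)
(0.078, 0.092) (((481.9490966796875, -199.51553344726562), (31.910816192626953, 32.14278030395508), 22.801372528076172), 795)
[ 0.48257463 -0.19499812  0.20441801] [-2.21980694e+00 -2.22288933e+00 -3.77071665e-04] 1.975
```

View pics/w1.png

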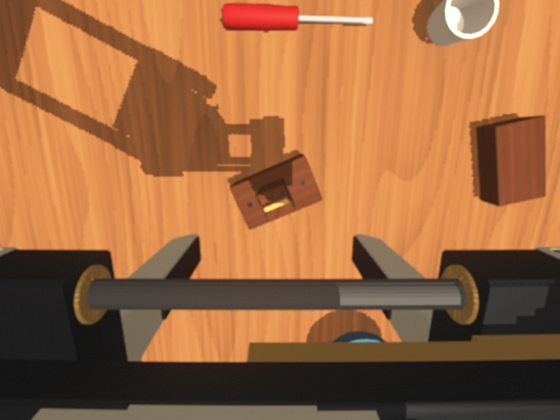

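The picture confirms the stand at (275,190), with its long side about 23° from world x. Next is the jig.

>>> move_arm:
  deltas: [0.38,0.067,0,0,0,0,1,0.38,0.067,0,0,0,0,1,0.38,0.067,0,0,0,0,1,0.38,0.067,0,0,0,0,1,0.38,0.067,0,0,0,0,1,0.38,0.067,0,0,0,0,1,0.38,0.067,0,0,0,0,1,0.38,0.067,0,0,0,0,1,0.38,0.067,0,0,0,0,1]

```text
t: 3.15
tool_pos: [0.5489, 0.183, 0.2044]
orientation: [2.222, 2.221, -0.001]
force: [-0.5, 0.2, -0.7]
opening: 0.0929
gripper_force: 0.0
```

Run:
```python
from fit import *
s,im,d=shot('wrist','w2.png');P=cloud('wrist',d,s);np.savez('w2.npz',im=im,d=d,P=P)
P=P.reshape(-1,3);P=P[(abs(P[:,0]-.55)<.14)&(abs(P[:,1]-.21)<.14)]
for a in [(.006,.06),(.009,.015),(.029,.034),(.047,.053),(.041,.046)]:
    q=P[(P[:,2]>a[0])&(P[:,2]<a[1])]; print(a,len(q),cv2.minAreaRect(q[:,:2].astype(np.float32)*1000))
print(s['tool_pos'],s['t'])
```

```text
(0.006, 0.06) 19496 ((552.2206420898438, 210.01351928710938), (152.4998016357422, 208.69500732421875), 88.5495376586914)
(0.009, 0.015) 11629 ((532.2532958984375, 209.98541259765625), (125.24215698242188, 168.81439208984375), 88.60350036621094)
(0.029, 0.034) 3797 ((553.8585205078125, 209.91934204101562), (152.4710693359375, 205.36863708496094), 88.50696563720703)
(0.047, 0.053) 2063 ((625.0747680664062, 208.75953674316406), (151.314697265625, 18.47157096862793), 88.46353912353516)
(0.041, 0.046) 840 ((594.6962890625, 208.75750732421875), (149.77783203125, 43.5678596496582), 88.53233337402344)
[0.54894138 0.18302583 0.2043657 ] 3.15
```

View pics/w2.png

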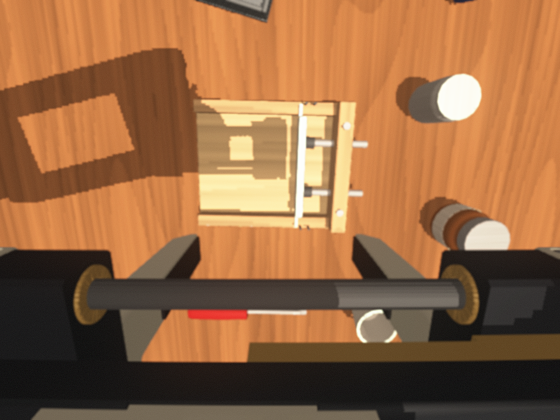

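The jig lies at (270,165) in the picture with its open end to the left (−x). Its origin comes out at about (0.543, 0.2104), yaw −1.5°. Next I'll move over the stand with the closing line along its short axis.

>>> move_arm:
  deltas: [-0.384,-0.067,0,0,0,1.168,1,-0.384,-0.067,0,0,0,1.168,1,-0.384,-0.067,0,0,0,1.168,1,-0.384,-0.067,0,0,0,1.168,1,-0.384,-0.067,0,0,0,1.168,1,-0.384,-0.067,0,0,0,1.168,1,-0.384,-0.067,0,0,0,1.168,1,-0.384,-0.067,0,0,0,1.168,1,-0.384,-0.067,0,0,0,1.168,1,-0.384,-0.067,0,0,0,1.168,1]

```text
t: 4.45
tool_pos: [0.4824, -0.1985, 0.2044]
orientation: [-3.077, -0.633, -0.0]
force: [0.8, 0.4, 0.2]
opening: 0.093
gripper_force: 0.0
```

Run:
```python
import fit
from fit import *
s,im,d=shot('wrist','w3.png');P=cloud('wrist',d,s)
fit.C=(.482,-.2); stand(P); R=Ro.from_rotvec(s['orientation']).as_matrix();print(s['tool_pos'],np.round(R,4),np.degrees(np.arctan2(R[1,1],R[0,1])))
```

```text
(0.03, 0.042) (((482.096923828125, -199.1019287109375), (99.41850280761719, 60.087318420410156), 23.2994384765625), 2866)
(0.078, 0.092) (((482.0491027832031, -199.39059448242188), (31.974111557006836, 30.991374969482422), 23.448686599731445), 818)
[ 0.48237909 -0.19853815  0.2044469 ] [[ 9.188e-01  3.947e-01  1.000e-04]
 [ 3.947e-01 -9.188e-01  3.000e-04]
 [ 2.000e-04 -2.000e-04 -1.000e+00]] -66.75106121701641
```

>>> move_arm:
  deltas: [0,0,0.05,0,0,0,1,0,0,0.1,0,0,0,1,0,0,0.13,0,0,0,1,0,0,0.145,0,0,0,1,0,0,0.15,0,0,0,1,0,0,0.15,0,0,0,1,0,0,0.15,0,0,0,0,0,0,0.15,0,0,0,0,0,0,0.15,0,0,0,0,0,0,0.15,0,0,0,0,0,0,0.15,0,0,0,0,0,0,0.15,0,0,0,0]
  squeeze: 35

```text
t: 6.0
tool_pos: [0.482, -0.2, 0.0544]
orientation: [-3.078, -0.628, 0.0]
force: [0.7, 0.0, -0.8]
opening: 0.0376
gripper_force: 0.0
```

>>> move_arm:
  deltas: [0,0,0,0,0,0,0,0,0,0,0,0,0,0,0,0,0,0,0,0,0,0,0,0,0,0,0,0]

```text
t: 6.5
tool_pos: [0.4819, -0.1998, 0.0543]
orientation: [-3.078, -0.628, 0.0]
force: [-0.8, 1.2, -0.1]
opening: 0.0318
gripper_force: 34.9
```

>>> move_arm:
  deltas: [0,0,-0.04,0,0,0,0,0,0,-0.085,0,0,0,0,0.01,-0.018,-0.1,0,0,-0.057,0,0.031,-0.054,-0.1,0,0,-0.171,0,0.056,-0.097,-0.1,0,0,-0.308,0,0.082,-0.143,-0.1,0,0,-0.457,0,0.109,-0.19,-0.1,0,0,-0.605,0,0.136,-0.237,-0.1,0,0,-0.754,0,0.161,-0.28,-0.1,0,0,-0.891,0,0.181,-0.315,-0.1,0,0,-1.005,0,0.196,-0.341,-0.1,0,0,-1.085,0,0.206,-0.3585,-0.1,0,0,-1.142,0]

```text
t: 8.0
tool_pos: [0.5296, 0.2126, 0.1529]
orientation: [-2.243, -2.198, 0.003]
force: [0.6, -1.2, -2.0]
opening: 0.0317
gripper_force: 34.9
```

>>> move_arm:
  deltas: [0,0,0,0,0,0,0,0,0,0.02,0,0,0,0,0,0,0.04,0,0,0,0,0,0,0.04,0,0,0,0]

```text
t: 8.5
tool_pos: [0.5286, 0.2091, 0.1107]
orientation: [-2.25, -2.189, 0.009]
force: [-0.3, -0.4, -1.6]
opening: 0.0319
gripper_force: 34.9
```

Run:
```python
from fit import *
s,im,d=shot('wrist','w4.png');P=cloud('wrist',d,s)
R=Ro.from_rotvec(s['orientation']).as_matrix();print(s['t'],s['tool_pos'],s['force'],s['opening'],np.round(R,4),np.degrees(np.arctan2(R[1,1],R[0,1])))
P=P.reshape(-1,3)
c=np.array([.531,.2107])
z0=s['tool_pos'][2]-.0543
for n,a,r in [('top',(.030,.042),.09),('post',(.08,.09),.04)]:
    q=P[(P[:,2]>z0+a[0])&(P[:,2]<z0+a[1])&(np.hypot(*(P[:,:2]-c).T)<r)]
    print(n,len(q),cv2.minAreaRect(q[:,:2].astype(np.float32)*1000))
q=P[(P[:,2]>.046)&(P[:,2]<.054)&(abs(P[:,0]-.625)<.03)&(abs(P[:,1]-.21)<.1)];print(len(q),cv2.minAreaRect(q[:,:2].astype(np.float32)*1000))
```

```text
8.5 [0.52862438 0.20905625 0.11069164] [-0.30675462 -0.44487388 -1.62496826] 0.03193947452000508 [[ 0.0274  0.9996 -0.0059]
 [ 0.9996 -0.0274 -0.0018]
 [-0.002  -0.0058 -1.    ]] -1.5690184864894252
top 5175 ((527.7554321289062, 214.6055908203125), (88.54691314697266, 60.07550811767578), 88.61804962158203)
post 3019 ((528.6383056640625, 210.87191772460938), (28.99334144592285, 61.28819274902344), 88.2322998046875)
2896 ((625.7056274414062, 228.52606201171875), (111.89866638183594, 18.662979125976562), 88.57227325439453)
```

View pics/w4.png

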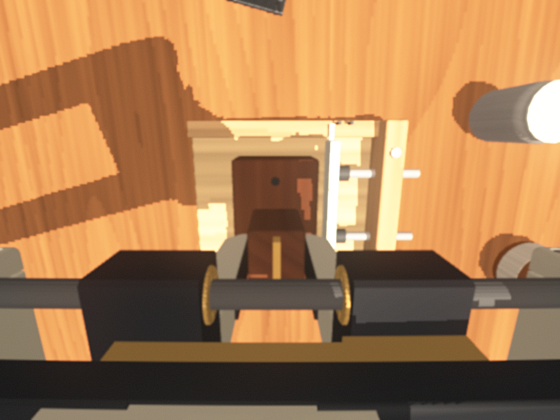

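The stand hangs level between the cheeks, with the plate ahead at about (333,190). Before going down I'll let it settle and read the pose.

>>> move_arm:
  deltas: [0,0,0,0,0,0,0,0,0,0,0,0,0,0]

```text
t: 8.8
tool_pos: [0.5317, 0.2106, 0.1153]
orientation: [2.25, 2.192, 0.002]
force: [0.6, -0.8, -1.9]
opening: 0.0316
gripper_force: 34.9
```

Run:
```python
from fit import *
s=robot.read_state()
R=Ro.from_rotvec(s['orientation']).as_matrix();print(s['t'],s['tool_pos'],s['force'],s['wrist_torque'],np.round(R,4),np.degrees(np.arctan2(R[1,1],R[0,1])))
```

```text
8.8 [0.53165182 0.21063624 0.11534866] [ 0.57284787 -0.82774549 -1.93818927] [-0.02495086 -0.01050183  0.04748403] [[ 2.620e-02  9.997e-01  1.500e-03]
 [ 9.997e-01 -2.620e-02  4.000e-04]
 [ 5.000e-04  1.500e-03 -1.000e+00]] -1.5023921900095534
```

>>> move_arm:
  deltas: [0,0,0.015,0,0,0,0,0,0,0.03,0,0,0,0,0,0,0.04,0,0,0,0,0,0,0.045,0,0,0,0,0,0,0.047,0,0,0,0,0,0,0.048,0,0,0,0,0,0,0.048,0,0,0,0,0,0,0.048,0,0,0,0,0,0,0.048,0,0,0,0]

```text
t: 9.93
tool_pos: [0.5311, 0.2106, 0.0667]
orientation: [2.25, 2.192, 0.001]
force: [0.3, 0.0, -1.8]
opening: 0.0316
gripper_force: 34.9
```

```bash
cat > st.py <<'E'
from fit import *
s=robot.read_state()
R=Ro.from_rotvec(s['orientation']).as_matrix();print(s['t'],s['tool_pos'].round(5),s['force'].round(2),s['wrist_torque'].round(3),s['gripper_force'],np.round(R,4)[2],np.degrees(np.arctan2(R[1,1],R[0,1])))
E
python3 st.py
```

```text
9.925 [0.53114 0.21064 0.0667 ] [ 0.34  0.04 -1.76] [ 0.013 -0.052  0.026] 34.93723511695862 [ 2.e-04  4.e-04 -1.e+00] -1.49116910283286
```

>>> move_arm:
  deltas: [0,0,0.0005,0,0,0,0,0,0,0.001,0,0,0,0,0,0,0.001,0,0,0,0,0,0,0.001,0,0,0,0]

```text
t: 10.42
tool_pos: [0.5312, 0.2107, 0.0663]
orientation: [2.25, 2.192, 0.001]
force: [-3.2, -0.6, 5.7]
opening: 0.0314
gripper_force: 35.0
```

```bash
python3 st.py
```

```text
10.425 [0.53119 0.21067 0.0663 ] [-3.17 -0.64  5.71] [-0.2    0.665  0.015] 34.96958255767822 [ 2.e-04  5.e-04 -1.e+00] -1.4874109787125127
```

Contact with the board. I'll open briefly so the stand seats flat, then regrip.

>>> move_arm:
  deltas: [0,0,0,0,0,0,0.5,0,0,0,0,0,0,0.5,0,0,0,0,0,0,0.5,0,0,0,0,0,0,0.5,0,0,-0.0005,0,0,0,0,0,0,-0.0005,0,0,0,0,0,0,-0.0005,0,0,0,0,0,0,-0.0005,0,0,0,0,0,0,-0.0005,0,0,0,0,0,0,-0.0005,0,0,0,0]

```text
t: 11.68
tool_pos: [0.5309, 0.2106, 0.0659]
orientation: [-2.25, -2.192, 0.0]
force: [-0.8, -0.2, 1.2]
opening: 0.0316
gripper_force: 35.0
```

```bash
python3 st.py
```

```text
11.675 [0.53093 0.21059 0.06594] [-0.75 -0.16  1.17] [ 0.023  0.114 -0.058] 34.971951842308044 [-0.e+00 -1.e-04 -1.e+00] -1.4854371824749582
```

>>> move_arm:
  deltas: [0,0.0015,0,0,0,0,0,0,0.003,0,0,0,0,0,0,0.0045,0,0,0,0,0,0,0.006,0,0,0,0,0,0,0.0075,0,0,0,0,0,0,0.009,0,0,0,0,0,0,0.0105,0,0,0,0,0,0,0.012,0,0,0,0,0,0,0.0135,0,0,0,0,0,0,0.015,0,0,0,0,0,0,0.0165,0,0,0,0,0,0,0.018,0,0,0,0]

```text
$.deltas: bad value
```

```bash
python3 st.py
```

```text
11.675 [0.53093 0.21059 0.06594] [-0.75 -0.16  1.17] [ 0.023  0.114 -0.058] 34.971951842308044 [-0.e+00 -1.e-04 -1.e+00] -1.4854371824749582
```

>>> move_arm:
  deltas: [0,0.002,0,0,0,0,0,0,0.004,0,0,0,0,0,0,0.006,0,0,0,0,0,0,0.008,0,0,0,0,0,0,0.01,0,0,0,0,0,0,0.012,0,0,0,0,0,0,0.014,0,0,0,0,0,0,0.016,0,0,0,0,0,0,0.017,0,0,0,0,0,0,0.018,0,0,0,0,0,0,0.018,0,0,0,0]

```text
$.deltas: bad value
```

```bash
python3 st.py
```

```text
11.675 [0.53093 0.21059 0.06594] [-0.75 -0.16  1.17] [ 0.023  0.114 -0.058] 34.971951842308044 [-0.e+00 -1.e-04 -1.e+00] -1.4854371824749582
```

>>> move_arm:
  deltas: [0,0.002,0,0,0,0,0,0,0.004,0,0,0,0,0,0,0.006,0,0,0,0,0,0,0.008,0,0,0,0,0]
  squeeze: 35

```text
t: 12.18
tool_pos: [0.5391, 0.2104, 0.0659]
orientation: [-2.25, -2.192, 0.0]
force: [-5.2, 0.0, 4.3]
opening: 0.0317
gripper_force: 35.0
```

>>> move_arm:
  deltas: [0,0.002,0,0,0,0,0,0,0.004,0,0,0,0,0,0,0.006,0,0,0,0,0,0,0.008,0,0,0,0,0,0,0.009,0,0,0,0,0,0,0.01,0,0,0,0,0,0,0.01,0,0,0,0,0,0,0.01,0,0,0,0,0]
  squeeze: 35

```text
t: 13.18
tool_pos: [0.5483, 0.2102, 0.066]
orientation: [-2.249, -2.192, 0.002]
force: [-7.4, 0.5, 8.1]
opening: 0.0317
gripper_force: 35.0
```

```bash
python3 st.py
```

```text
13.175 [0.5483  0.21017 0.06602] [-7.39  0.54  8.1 ] [ 0.035  1.62  -0.014] 35.01777470111847 [-1.0e-04 -1.5e-03 -1.0e+00] -1.484318878524405
```

>>> move_arm:
  deltas: [0,0.002,0,0,0,0,0,0,0.004,0,0,0,0,0,0,0.006,0,0,0,0,0,0,0.007,0,0,0,0,0,0,0.007,0,0,0,0,0,0,0.007,0,0,0,0,0,0,0.007,0,0,0,0,0]
  squeeze: 35

```text
t: 14.05
tool_pos: [0.554, 0.21, 0.0661]
orientation: [-2.248, -2.191, 0.005]
force: [-14.0, -0.1, 13.3]
opening: 0.032
gripper_force: 35.1
```

```bash
python3 st.py
python3 - <<'E'
from fit import *
s,im,d=shot('wrist');s2,im2,d2=shot('side')
a=cv2.resize(im[100:290,180:420],(480,380),interpolation=cv2.INTER_CUBIC);
b=cv2.resize(im2[220:330,225:345],(320,293),interpolation=cv2.INTER_CUBIC)
c=np.zeros((380,800,3),np.uint8);c[:,:480]=a;c[:293,480:]=b
cv2.imwrite('pics/v5.png',c[:,:,::-1])
P=cloud('wrist',d,s).reshape(-1,3);J=Ro.from_euler('z',-1.5,degrees=True).as_matrix()
Q=(P-[.543,.2104,0])@J
def xs(n,m): print(n,m.sum(),np.round(np.nanpercentile(Q[m],[2,50,98],axis=0)*1000,1).tolist() if m.sum() else '')
x,y,z=Q.T
for y0,y1 in [(.02,.04),(.04,.053),(.053,.058),(.058,.07)]:
    xs(('plate',y0),(y>y0)&(y<y1)&(z>.041)&(z<.0465)&(x>.02)&(x<.065))
xs('fence',(z>.0475)&(z<.053)&(x>.065)&(x<.1)&(abs(y)<.075))
for y0,y1 in [(.025,.035),(.035,.045)]: xs(('standtop',y0),(y>y0)&(y<y1)&(z>.0465)&(z<.051)&(x<.06)&(x>-.05))
m=(x>-.06)&(x<.06)&(z>.044)&(z<.052)&(y>.028)&(y<.06)&(x<.04);A=np.c_[Q[m][:,:2],np.ones(m.sum())];print('slope',np.linalg.lstsq(A,Q[m][:,2],rcond=None)[0])
E
```

```text
14.05 [0.554   0.21004 0.06609] [-13.97  -0.11  13.34] [-0.03   2.962 -0.081] 35.07055342197418 [-4.0e-04 -4.2e-03 -1.0e+00] -1.4744745239959778
('plate', 0.02) 305 [[39.8, 20.4, 42.8], [43.8, 30.6, 44.1], [47.6, 39.7, 46.3]]
('plate', 0.04) 234 [[27.1, 40.5, 42.7], [43.4, 47.5, 44.1], [47.6, 52.8, 46.4]]
('plate', 0.053) 84 [[39.8, 53.5, 41.9], [43.4, 55.5, 43.7], [47.4, 57.6, 45.3]]
('plate', 0.058) 22 [[39.9, 58.2, 41.7], [43.4, 58.3, 43.3], [46.7, 58.9, 45.0]]
fence 3378 [[73.4, -12.8, 48.1], [81.6, 33.8, 49.9], [90.6, 73.3, 51.8]]
('standtop', 0.025) 1215 [[-18.7, 25.3, 47.1], [9.6, 30.1, 48.5], [38.5, 34.8, 50.0]]
('standtop', 0.035) 1241 [[-18.6, 35.4, 46.9], [9.6, 40.2, 48.4], [38.2, 44.9, 50.0]]
slope [-0.01709513 -0.02131789  0.04939496]
```

View pics/v5.png

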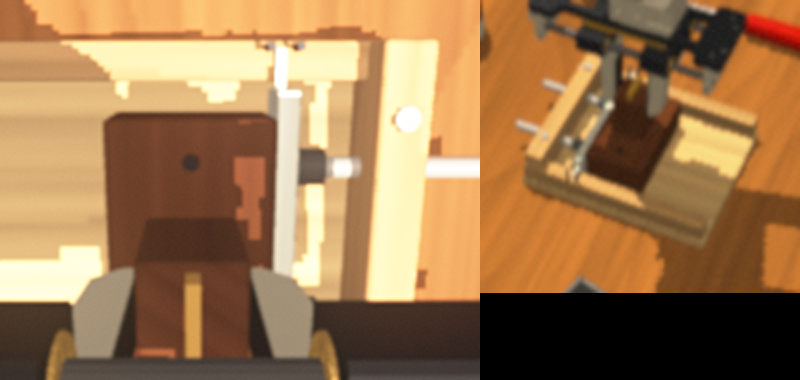

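The pointer sits between the pins at (283,45) in the picture, with the plate front at about 39.7 mm. I'll ease the down-force and pitch a little and advance about 2 mm.

>>> move_arm:
  deltas: [0,0.0005,-0.0002,-0.002,0,0,0,0,0.001,-0.0003,-0.004,0,0,0,0,0.0015,-0.0004,-0.004,0,0,0,0,0.0015,-0.0004,-0.004,0,0,0,0,0.0015,-0.0004,-0.004,0,0,0,0,0.0015,-0.0004,-0.004,0,0,0]
  squeeze: 35

```text
t: 14.9
tool_pos: [0.5549, 0.21, 0.066]
orientation: [-2.249, -2.192, 0.002]
force: [-15.6, -0.2, 11.4]
opening: 0.0322
gripper_force: 35.1
```

```bash
python3 st.py
cat > chk.py <<'E'
from fit import *
s,im,d=shot('wrist')
P=cloud('wrist',d,s).reshape(-1,3);J=Ro.from_euler('z',-1.5,degrees=True).as_matrix()
Q=(P-[.543,.2104,0])@J
x,y,z=Q.T
def fitp(n,m):
    q=Q[m];c=q.mean(0)
    for _ in range(2):
        A=np.c_[q[:,:2]-c[:2],np.ones(len(q))];k=np.linalg.lstsq(A,q[:,2],rcond=None)[0];r=abs(A@k-q[:,2]);q=q[r<.0015]
    print(n,len(q),c.round(4),'slopes',k.round(4))
fitp('standtop',(z>.044)&(z<.052)&(y>.024)&(y<.048)&(x>-.016)&(x<.036))
fitp('fence',(z>.046)&(z<.054)&(x>.075)&(x<.089)&(abs(y)<.07))
fitp('board',(z>.008)&(z<.016)&(x>-.09)&(x<-.03)&(y>0)&(y<.058))
fitp('cheek',(z>.028)&(z<.036)&(x>-.09)&(x<.025)&(y>.063)&(y<.075))
fitp('counter',(z>-.006)&(z<.006)&(x>-.15)&(x<.15)&(y>.085)&(y<.15))
for y0,y1 in [(.015,.025),(.025,.035),(.035,.045),(.045,.055)]:
    m=(y>y0)&(y<y1)&(z>.0425)&(z<.0455)&(x>.036)&(x<.06);print(y0,m.sum(),np.percentile(x[m],[3,50,97]).round(4))
E
python3 chk.py
```

```text
14.9 [0.55492 0.21001 0.06603] [-15.59  -0.18  11.4 ] [ 0.017  3.149 -0.019] 35.084178149700165 [-5.0e-04 -1.4e-03 -1.0e+00] -1.4698675855808974
standtop 2587 [0.0099 0.0362 0.0485] slopes [-0.015  -0.0019  0.0485]
fence 2302 [0.082  0.0296 0.0501] slopes [ 0.0005 -0.      0.05  ]
board 5063 [-0.06    0.0298  0.0121] slopes [-0.0003 -0.0007  0.0121]
cheek 2646 [-0.0324  0.0689  0.0321] slopes [-0.0003  0.0009  0.0321]
counter 32707 [0.0003 0.1185 0.    ] slopes [-0.0009  0.0006  0.    ]
0.015 143 [0.0414 0.0449 0.0485]
0.025 146 [0.0415 0.0449 0.0485]
0.035 148 [0.0413 0.0447 0.0483]
0.045 173 [0.0408 0.0448 0.0485]
```

The stand has pitched about 0.9° nose-down in the grip because the push is high and the friction large. I'll back off, let it seat, and regrip lower and harder with less down-force.

>>> move_arm:
  deltas: [0,-0.004,0,0,0,0,0,0,-0.008,0,0,0,0,0,0,-0.012,0,0.004,0,0,0,0,-0.015,0,0.004,0,0,0,0,-0.016,0,0.004,0,0,0,0,-0.016,0,0.004,0,0,0.5,0,-0.016,0,0.004,0,0,0.5,0,-0.016,0,0.004,0,0,0.5,0,-0.016,0.002,0.004,0,0,0.5,0,-0.016,0.004,0.004,0,0,0.5,0,-0.016,0.004,0.004,0,0,0.5,0,-0.016,0.004,0.004,0,0,0.5]
  squeeze: 35

```text
t: 16.45
tool_pos: [0.5415, 0.2103, 0.0622]
orientation: [-2.25, -2.192, 0.0]
force: [0.2, 0.4, -0.2]
opening: 0.0465
gripper_force: 0.0
```

```bash
python3 st.py;python3 chk.py
```

```text
16.45 [0.54148 0.21031 0.06222] [ 0.22  0.37 -0.18] [-0.023 -0.013 -0.011] 0.0 [ 0.e+00 -1.e-04 -1.e+00] -1.4915931462711014
standtop 2118 [0.0072 0.0362 0.0478] slopes [-0.0078 -0.0057  0.048 ]
fence 2349 [0.0819 0.0303 0.0501] slopes [-0.0033  0.0001  0.05  ]
board 4673 [-0.0631  0.0306  0.0121] slopes [ 0.0013 -0.0004  0.0121]
cheek 2856 [-0.0323  0.0692  0.0321] slopes [-0.0004 -0.0019  0.0321]
counter 33713 [1.000e-04 1.186e-01 0.000e+00] slopes [-0.0009  0.0006  0.    ]
0.015 42 [0.0362 0.0371 0.038 ]
0.025 41 [0.0363 0.0372 0.0383]
0.035 44 [0.0361 0.0371 0.0383]
0.045 44 [0.0361 0.037  0.0381]
```

>>> move_arm:
  deltas: [0,0,0,0,0,0,0,0,0,0,0,0,0,0,0,0,0,0,0,0,0,0,0,0,0,0,0,0,0,0,0,0,0,0,0,0,0,-0.0003,0,0,0,0,0,0,-0.0003,0,0,0,0]
  squeeze: 60

```text
t: 17.38
tool_pos: [0.5414, 0.2102, 0.0623]
orientation: [-2.25, -2.192, 0.0]
force: [-0.3, -0.7, -1.4]
opening: 0.0315
gripper_force: 60.0
```

```bash
sed -i "s/(x>-.016)&(x<.036)/(x>s['tool_pos'][0]-.543-.025)\&(x<s['tool_pos'][0]-.543+.024)/" chk.py; python3 st.py;python3 chk.py|head -1
```

```text
17.375 [0.54138 0.21024 0.06234] [-0.32 -0.72 -1.38] [-0.062 -0.059 -0.034] 59.95804309844971 [-1.e-04 -2.e-04 -1.e+00] -1.4872242113337595
standtop 2541 [-0.0022  0.0362  0.0483] slopes [-0.0086 -0.004   0.0483]
```

>>> move_arm:
  deltas: [0,0.002,0,0,0,0,0,0,0.004,0,0,0,0,0,0,0.006,0,-0.001,0,0,0,0,0.008,0,-0.002,0,0,0,0,0.01,0,-0.003,0,0,0,0,0.012,0,-0.004,0,0,0,0,0.013,0,-0.004,0,0,0,0,0.014,0,-0.004,0,0,0,0,0.014,0,-0.004,0,0,0,0,0.014,0,-0.004,0,0,0]
  squeeze: 60

```text
t: 18.68
tool_pos: [0.5545, 0.2099, 0.0623]
orientation: [2.249, 2.191, 0.002]
force: [-7.5, 0.1, 2.1]
opening: 0.0316
gripper_force: 60.0
```

```bash
python3 st.py;python3 chk.py
```

```text
18.675 [0.55449 0.20992 0.06233] [-7.5   0.12  2.12] [0.    1.498 0.017] 59.98220086097717 [-3.0e-04  1.8e-03 -1.0e+00] -1.4805139310939337
standtop 2526 [0.011  0.0362 0.0483] slopes [-0.0076 -0.0025  0.0483]
fence 2346 [0.0819 0.0303 0.0501] slopes [0.0071 0.0011 0.0501]
board 5233 [-0.0599  0.0298  0.0121] slopes [-0.0014 -0.0011  0.0121]
cheek 2852 [-0.0323  0.0691  0.0321] slopes [-0.0009 -0.0022  0.0321]
counter 33784 [1.000e-04 1.185e-01 0.000e+00] slopes [-0.0009  0.0002  0.    ]
0.015 147 [0.0411 0.0446 0.0481]
0.025 150 [0.0413 0.0448 0.0483]
0.035 154 [0.0412 0.0449 0.0482]
0.045 166 [0.0407 0.0445 0.0481]
```

Force is now 7.5 N and the stand sits flat, with the plate front at about 41 mm. I'll advance half a millimetre, level out, and hold.

>>> move_arm:
  deltas: [0,0.0005,0,0.001,0,0,0,0,0.0005,0,0.001,0,0,0,0,0.0005,0,0.001,0,0,0,0,0.0005,0,0.001,0,0,0,0,0.0005,0,0.001,0,0,0,0,0.0005,0,0.001,0,0,0,0,0.0005,0,0.001,0,0,0,0,0.0005,0,0.001,0,0,0,0,0.0005,0,0.001,0,0,0,0,0.0005,0,0.001,0,0,0]
  squeeze: 60

```text
t: 19.98
tool_pos: [0.5549, 0.2099, 0.0623]
orientation: [2.249, 2.192, 0.0]
force: [-7.6, 0.8, 1.8]
opening: 0.0313
gripper_force: 60.0
```

>>> move_arm:
  deltas: [0,0,0,0,0,0,0,0,0,0,0,0,0,0,0,0,0,0,0,0,0,0,0,0,0,0,0,0,0,0,0,0,0,0,0,0,0,0,0,0,0,0,0,0,0,0,0,0,0,0,0,0,0,0,0,0,0,0,0,0,0,0,0,0,0,0,0,0,0,0]

```text
t: 21.22
tool_pos: [0.5549, 0.2099, 0.0623]
orientation: [2.249, 2.192, 0.0]
force: [-7.8, -0.0, 1.6]
opening: 0.0314
gripper_force: 60.0
```

>>> move_arm:
  deltas: [0,0,0,0,0,0,0,0,0,0,0,0,0,0,0,0,0,0,0,0,0,0,0,0,0,0,0,0,0,0,0,0,0,0,0,0,0,0,0,0,0,0,0,0,0,0,0,0,0,0,0,0,0,0,0,0,0,0,0,0,0,0,0,0,0,0,0,0,0,0]

```text
t: 22.48
tool_pos: [0.5549, 0.2099, 0.0623]
orientation: [2.249, 2.192, 0.0]
force: [-6.8, -1.3, 1.2]
opening: 0.0318
gripper_force: 60.0
```

```bash
python3 st.py;python3 chk.py
python3 - <<'E'
from fit import *
s,im,d=shot('wrist')
cv2.imwrite('pics/v6.png',cv2.resize(im[100:290,180:420],(720,570),interpolation=cv2.INTER_CUBIC)[:,:,::-1])
E
```

```text
22.475 [0.55494 0.20992 0.06234] [-6.77 -1.34  1.23] [-0.051  1.54  -0.042] 59.98321294784546 [-3.e-04  7.e-04 -1.e+00] -1.4827862626506467
standtop 2518 [0.0114 0.0362 0.0483] slopes [-0.0111 -0.0034  0.0483]
fence 2368 [0.082  0.0303 0.0501] slopes [0.004  0.0006 0.05  ]
board 5218 [-0.06    0.0299  0.0121] slopes [-0.0008 -0.0007  0.0121]
cheek 2862 [-0.0324  0.0691  0.0321] slopes [-0.0011 -0.0007  0.0321]
counter 33695 [0.0002 0.1186 0.    ] slopes [-0.0009  0.0006  0.    ]
0.015 143 [0.0417 0.0451 0.0486]
0.025 143 [0.0417 0.0452 0.0487]
0.035 152 [0.0416 0.045  0.0484]
0.045 170 [0.0411 0.0448 0.0486]
```

View pics/v6.png

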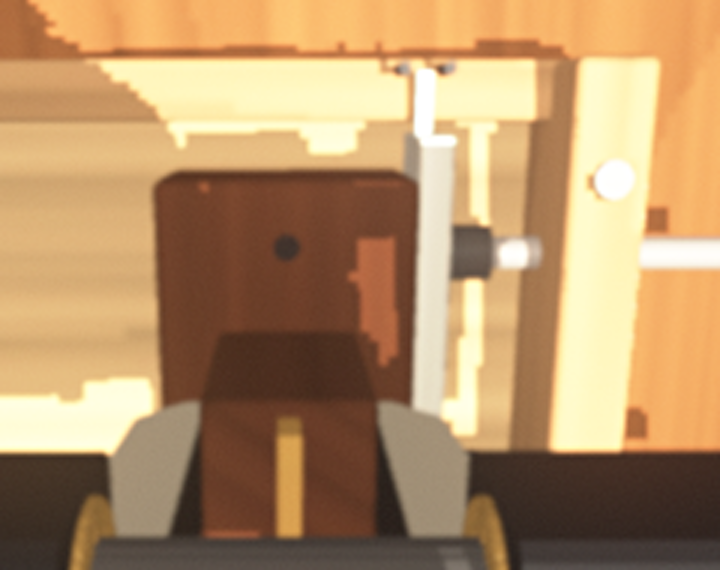

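The pointer front, at about (418,90), stands between the two pins at (402,68) and (445,68). The block lies squarely on the plate. The push has held for more than 2.5 s, so I'm handing in.

```bash
python3 -c "
from plant import robot
print(robot.close_job())"
```

```text
the job is handed in; nothing more can be done
None
```

The job is handed in: the stand sits flat on the jig board with a long side square against the plate, pushed in about 11 mm (about 7–8 N) with the pointers between the pins. The push was held steady for about 2.5 s and is still on, with the gripper holding only the stand.

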